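# Fill up one egg tray and nest the emptied one

## Task

Two of the six-egg trays are only part full: move the two eggs from the tray that holds two into the free places of the tray that holds four, setting each egg down gently, never dropping it. Then put the emptied tray on the stack of empty trays, in line with them and nested fully down, and leave the full tray standing on the worktop and the other things where they are.

Things in the scene. Friction and masses are not known exactly. Their poses are not given: they have to be found in the camera images.
- tray_fill: the tray with four eggs and two free holes, to be filled. All four trays are alike: a plastic trough upside down, open below, all sides flaring out 18 degrees downwards; deck 136 x 144 mm (x, y), foot 159 x 167 mm, deck top 36 mm high, wall 2.5 mm, 0.12 kg; two rows of three egg holes. Origin: centre of the foot, at surface level; z up, y along the rows, x across; same turned by half a turn.
- hole_a (a point): centre of one free hole of tray_fill, at deck level. Holes are round, countersunk, 41.6 mm across at the deck, at x = -41 or +41 and y = -45, 0 or +45 mm of the tray; this one at (+41, -45). Between the rows there is a spine, 40 mm from egg to egg, so an egg is best gripped across the rows (along x).
- hole_b (a point): centre of the other free hole of tray_fill, at (-41, +45) mm of the tray, at deck level.
- tray_spare: the tray with two eggs, to be emptied. Shape, size and axes as tray_fill. Nested, a tray caps the one below and rests on lugs, origin 18 mm above that of the lower tray, with 3 mm play sideways; the open foot is 9 mm wider all round than the lower deck. The two part-filled trays and the stack stand side by side on the worktop, in any order.
- spare_grip (a point): middle of tray_spare's finger grip: a block on the middle of the spine, at x = y = 0 of the tray, 11 mm along the tray's x, 26 mm along its y, standing 14 mm above the deck (z = 36 to 50 mm of the tray; this point is at 43 mm). Pinched from above along x it carries the tray level.
- stack_top: upper one of the two empty trays that stand nested. Shape, size and axes as tray_fill; its origin is 18 mm above the worktop.
- stack_low: lower one of the two nested empty trays, standing on the worktop; as tray_fill. Beware: a wall cabinet overhangs the back of the worktop along all three trays; its front is 0.60 m ahead of the robot base axis and its underside 0.50 m above the worktop, so carry things low there.
- mug: white mug, 84 mm wide, 89 mm high, a bystander to the left; origin at the centre of its underside.
- lemon: lemon, 72 x 57 x 58 mm, a bystander to the left; origin under its middle, where it lies.
- teaspoon: steel teaspoon, 130 x 27 x 11 mm, a bystander lying to the left; origin under its middle.
- egg1: hen's egg, 42 mm thick, 55 mm long, 0.058 kg, thin end down; origin at its middle. Seated, its origin is 47 mm above its tray's origin, 11 mm above the deck, and its top 39 mm above the deck; at the start in tray_fill.
- egg2: egg as egg1, at the start in tray_fill.
- egg3: egg as egg1, at the start in tray_fill.
- egg4: egg as egg1, at the start in tray_fill.
- egg5: hen's egg, 42 mm thick, 55 mm long, 0.058 kg, thin end down; origin at its middle. Seated, its origin is 47 mm above its tray's origin, 11 mm above the deck, and its top 39 mm above the deck; at the start in tray_spare.
- egg6: egg as egg5, at the start in tray_spare.

How it is judged:
By the outcome, as a careful person would: the job done as asked, in the order asked, and still so for the second after the job is handed in, with the robot touching nothing.
It also fails if it takes over 64 s, if anything falls off the work surface, if the arm or the gripper's body presses on something with over 40 N, if the wrist force passes 120 N, or if a joint passes its speed limit or range.

## Robot

A 7-joint arm with a two-finger parallel gripper is mounted at the origin on a cart in front of the work surface, level with it; the furniture and walls round the work are solid. World frame = base frame: x ahead of the robot, y to its left, z up, the work surface at z = 0. Lengths are in m, angles in rad, forces in N, time in s.
With the tool pointing down it reaches from about 0.4 to 0.875 m from the base axis. Payload 19.3 kg.
Tool frame: the origin (TCP) lies at the centre of the arm's flange, where the gripper is bolted on; the fingertips stand 173 mm ahead of it and the grasp point (between the pads) lies 155 mm ahead of it; z points along the fingers, y is the line along which they close (so a half turn about z gives the same grasp; the last joint's range is limited). The gripper opens to 85 mm and grips with 20 to 120 N. Pads are 22 mm wide; open, the fingers measure 114 mm over their backs; the gripper's body (76 mm by 85 mm) begins 54 mm behind the grasp point. The pads swing forward as they close: fully open they stand 13 mm farther back than shut.
Start: joints at [-1.332, 0.521, -0.036, 1.599, 0.021, 1.021, -0.113], TCP at [0.19, 0.595, 0.405] pointing down, gripper open.
Joint ranges: [-2.91, 2.91], [-0.3, 2.13], [-1.5, 1.42], [0.17, 2.43], [-1.26, 4.41], [0.16, 1.93], [-2.52, 2.52]. Speed limits (rad/s): [1.89, 1.89, 2.39, 2.39, 3.01, 3.01, 3.01].

## Interface

Orientations are given as a unit quaternion [w, x, y, z].
In Python, from plant import ctrl gives the robot as it stands. The module is installed in compiled form; this text tells all that it offers.
- The arm moves only by the shell command python3 -m creep 'ROWS' [FORCE]. ROWS is JSON, a list of rows, each an object of numbers: "dx", "dy", "dz": the shift along the tool's x, y, z in m; "rx", "ry", "rz": the turn, a rotation vector about the tool's x, y, z in degrees; "hand": the opening, from -1 (shut) to 1 (fully open). A call has exactly 5 rows; each row shifts and turns the commanded pose from where the row before left it, along the tool's axes as they then stand; what a row does not reach is not made up. A row lasts 1/8 s, in which the tool goes at most 62.5 mm and 10.7 degrees, less where a joint would pass 70% of its speed; a pose out of reach is approached as far as the arm can. A call is refused whole if a number of a shift passes 0.0625 or a number of a turn 10.7, either way. A call with a gripper value outside its range is refused whole. The fingers move at their own pace and stop on an object; FORCE is the grip in N (left out, the last holds). Time passes only in rows, so rows that do not move let the fingers close, or fill a call up. It gives the time, the measured TCP pose, the force, the opening and the grip force at its end, in the units of the state.
- ctrl.observe(): the state, without advancing time (a new reading comes with each control period).
- ctrl.grab_frame(name): name is "side" or "top" or "wrist"; returns a dict with "color" (480x640x3 uint8, red, green, blue), "intrinsics" (3x3 intrinsics, pixels), "xyz" and "attitude" of the camera in the world. Camera axes: x right, y down, z forward; pixel columns grow to the right and rows downward; lengths in m; the calibration is good to about 2 mm. A picture is of the moment at which its call begins. There is no depth.
- ctrl.sign_off(): hands the job in; it is judged then, once.
The state is a dict: "t": time; "q": joint angles; "joint_vel": joint speeds; "effort": joint torques, N m; "eef_pos": TCP position; "tcp_rot": TCP orientation; "ft_force": force on the tool from outside, world axes, zero at the start; "torque": the same for the moment, N m; "gripper_width": opening from 0.0 (shut) to 1.0 (fully open); "grasp_force": force on a finger pad.
Only numpy, scipy, OpenCV 4.12 (cv2) and the standard library are available. Lean on these libraries where they do the work, as an engineer would, in place of code of your own. Each camera call takes 0.05 s, during which the arm holds its last target. There are 200 camera calls.

## Working session

There is one attempt and no reset: what is moved stays moved. The work goes in short steps, Python scripts to look and compute and a shell command to move; the robot and the scene stay as the last step left them, time stands still between calls to the robot, and variables do not carry over. Pictures are saved under pics/ and viewed, at most 10 in all, crops included, and the job is handed in when it is done.

```bash
mkdir -p pics; cat > h.py <<'E'
import numpy as np, cv2
from plant import ctrl
from scipy.spatial.transform import Rotation as R
def rot(a):
    a=np.array(a,float)
    return a if a.shape==(3,3) else R.from_quat(a,scalar_first=True).as_matrix()
def grab(n,f):
    d=ctrl.grab_frame(n); cv2.imwrite('pics/'+f+'.png',d['color'][:,:,::-1])
    np.savez('pics/'+f+'.npz',K=d['intrinsics'],p=d['xyz'],A=rot(d['attitude'])); return d
def ray(f,u,v,z):
    c=np.load('pics/'+f+'.npz'); r=c['A']@np.linalg.inv(c['K'])@[u,v,1]
    return c['p']+r*(z-c['p'][2])/r[2]
def proj(f,P):
    c=np.load('pics/'+f+'.npz'); q=c['K']@c['A'].T@(np.array(P)-c['p']); return q[:2]/q[2]
E
python3 - <<'E'
from h import *
o=ctrl.observe(); print({k:np.round(o[k],3) for k in ('t','q','eef_pos','tcp_rot','gripper_width','ft_force')}); print(rot(o['tcp_rot']).round(3))
for n in('top','side'):
    d=grab(n,n+'0'); print(n,d['xyz'],d['attitude'],d['intrinsics'])
E
```

```text
{'t': np.float64(0.0), 'q': array([-1.332,  0.522, -0.036,  1.6  ,  0.021,  1.021, -0.113]), 'eef_pos': array([0.19 , 0.595, 0.404]), 'tcp_rot': array([-0.   ,  0.154,  0.988, -0.001]), 'gripper_width': np.float64(1.003), 'ft_force': array([-0.133, -0.981,  0.596])}
[[-0.953  0.304 -0.   ]
 [ 0.304  0.953 -0.001]
 [-0.    -0.001 -1.   ]]
top [0.29164093 0.14956949 1.00224304] [ 0.07982997 -0.67607029  0.72743982 -0.08595026] [[443.04621043   0.         320.34112413]
 [  0.         443.04621043 238.9090588 ]
 [  0.           0.           1.        ]]
side [0.34854584 0.91708745 0.72631617] [ 0.04516858 -0.09384554  0.89590508 -0.43186445] [[499.05147699   0.         316.5142373 ]
 [  0.         499.05147699 234.7739262 ]
 [  0.           0.           1.        ]]
```

View pics/top0.png

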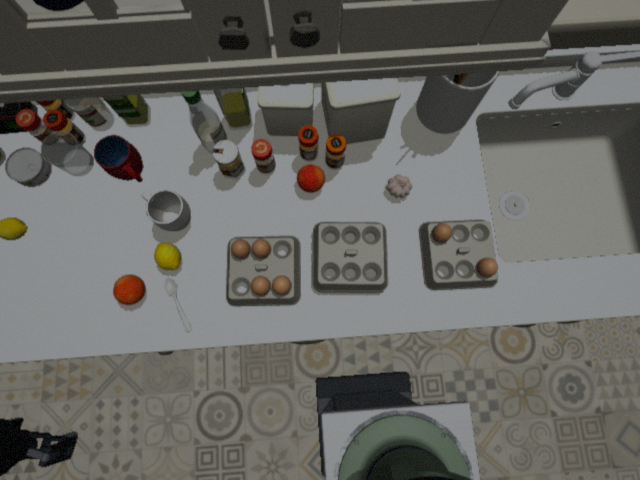

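View pics/side0.png

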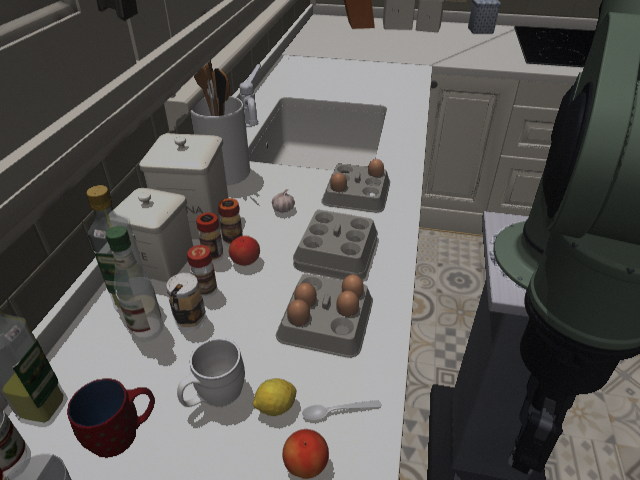

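Top view: the filled tray is left at about (262,269), with free holes at (283,248) and (240,288). The stack is in the middle at (350,254). The spare tray is right at (460,251), with eggs at (442,232) and (487,267). The side view agrees.

```bash
python3 - <<'E'
from h import *
im=cv2.imread('pics/top0.png'); hsv=cv2.cvtColor(im,cv2.COLOR_BGR2HSV)
m=((hsv[...,0]<16)&(hsv[...,1]>80)&(hsv[...,2]>60)).astype('u1')*255
m[:, :215]=0; m[:225]=0;m[310:]=0; m[:,510:]=0
m=cv2.morphologyEx(m,cv2.MORPH_OPEN,np.ones((3,3)))
n,l,s,c=cv2.connectedComponentsWithStats(m)
E=[]
for i in range(1,n):
    if s[i,4]>80: p=ray('top0',*c[i],.05); E.append(p); print('egg',c[i].round(1),s[i,4],p.round(4))
E=np.array(E); 
f=E[E[:,1]>.2]; sp=E[E[:,1]<.2]; print('fill c',f.mean(0),'spare c',sp.mean(0), 'd',np.linalg.norm(sp[0]-sp[1]),'exp',2*np.hypot(.041,.045))
d=sp[0]-sp[1]; d=d if d[0]>0 else -d
print('spare yaw',np.degrees(np.arctan2(d[1],d[0])-np.arctan2(45,41)))
# tray outline
g=cv2.cvtColor(im,cv2.COLOR_BGR2GRAY); t=((g<170)).astype('u1')*255
t[:215]=0;t[312:]=0;t[:,:220]=0;t[:,505:]=0
n,l,s,c=cv2.connectedComponentsWithStats(t)
for i in range(1,n):
    if s[i,4]>2000:
        ct=cv2.findContours((l==i).astype('u1'),0,2)[0][0]; r=cv2.minAreaRect(ct); print('tray',r,[ray('top0',*b,0.).round(3)[:2] for b in cv2.boxPoints(r)])
cv2.imwrite('pics/crop0.png',cv2.resize(im[215:310,220:505],None,fx=2.8,fy=2.8,interpolation=2))
E
```

```text
egg [443.4 231.6] 194 [ 0.5159 -0.1408  0.05  ]
egg [260.4 247.3] 242 [0.5099 0.2657 0.05  ]
egg [239.8 247.5] 221 [0.5127 0.311  0.05  ]
egg [488.2 266.2] 229 [ 0.4315 -0.2273  0.05  ]
egg [260.2 284.6] 249 [0.4275 0.2696 0.05  ]
egg [281.  284.8] 248 [0.4239 0.225  0.05  ]
fill c [0.46847412 0.26781193 0.05      ] spare c [ 0.47368963 -0.18406775  0.05      ] d 0.12081505218822161 exp 0.1217538500417954
spare yaw -1.924426814618947
tray ((362.0, 263.0), (96.0, 284.0), 90.0) [array([0.606, 0.364]), array([ 0.557, -0.304]), array([ 0.336, -0.266]), array([0.382, 0.368])]
```

View pics/crop0.png

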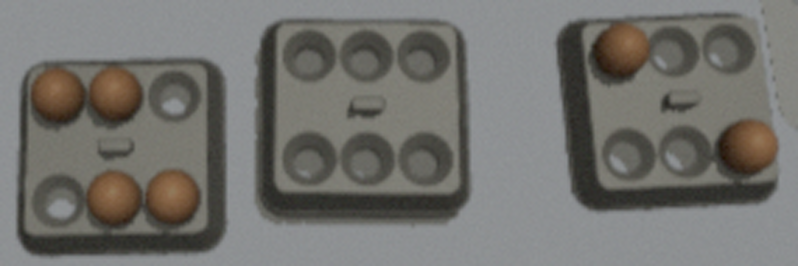

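Crop: the holes and grips are clear. Stack corner holes are near (309,55) and (425,159), and the spare tray's free holes are near (728,49) and (628,154). The egg spacing matches the given geometry. Next I plan the approach to egg5.

```bash
cat >> h.py <<'E'
def plan(p,h,n=5):
    """world target TCP p, heading h deg of tool y -> prints n rows in tool axes (shift then turn)"""
    o=ctrl.observe(); M=rot(o['tcp_rot']); p0=np.array(o['eef_pos']); p=np.array(p)
    y=np.r_[np.cos(np.radians(h)),np.sin(np.radians(h)),0]; z=np.array([0,0,-1.]); T=np.c_[np.cross(y,z),y,z]
    w=R.from_matrix(M.T@T).as_rotvec()
    print('from',p0.round(4),'d',(p-p0).round(4),'rotvec deg',np.degrees(w).round(1))
    for i in range(n):
        d=R.from_rotvec(w*i/n).as_matrix().T@M.T@(p-p0)/n
        print(i,d.round(4),np.degrees(w/n).round(2))
E
python3 - <<'E'
from h import *
pix=lambda u,v:(u/2.8+220,v/2.8+215)
for n,a,b,z in(('stack',(309,55),(425,159),.054),('stack',(423,55),(310,159),.054),('spareholes',(728,49),(628,154),.036),('fillholes',(175,96),(58,200),.036)):
    A,B=[ray('top0',*pix(*q),z)[:2] for q in(a,b)]; print(n,A.round(4),B.round(4),'mid',(A+B)/2,'d',np.linalg.norm(A-B))
plan([.516,-.141,.32],-2,15)
E
```

```text
stack [0.5262 0.1101] [0.4372 0.0273] mid [0.48170757 0.06871702] d 0.12165705173122625
stack [0.5197 0.0206] [0.4437 0.1159] mid [0.4816713  0.06821826] d 0.12189919119973246
spareholes [ 0.511  -0.2269] [ 0.4322 -0.1349] mid [ 0.47162095 -0.1808857 ] d 0.12111887526160817
fillholes [0.5049 0.2185] [0.4287 0.314 ] mid [0.46681578 0.26624626] d 0.12224425719173497
from [0.1899 0.5953 0.4042] d [ 0.3261 -0.7363 -0.0842] rotvec deg [-0.   0.  74.3]
0 [-0.0356 -0.0402  0.0057] [-0.    0.    4.95]
1 [-0.039  -0.0369  0.0057] [-0.    0.    4.95]
2 [-0.042  -0.0334  0.0056] [-0.    0.    4.95]
3 [-0.0447 -0.0297  0.0056] [-0.    0.    4.95]
4 [-0.0471 -0.0257  0.0056] [-0.    0.    4.95]
5 [-0.0492 -0.0215  0.0056] [-0.    0.    4.95]
6 [-0.0509 -0.0172  0.0056] [-0.    0.    4.95]
7 [-0.0521 -0.0128  0.0056] [-0.    0.    4.95]
8 [-0.0531 -0.0082  0.0056] [-0.    0.    4.95]
9 [-0.0536 -0.0036  0.0056] [-0.    0.    4.95]
10 [-0.0537  0.001   0.0056] [-0.    0.    4.95]
11 [-0.0534  0.0057  0.0056] [-0.    0.    4.95]
12 [-0.0527  0.0103  0.0056] [-0.    0.    4.95]
13 [-0.0516  0.0148  0.0056] [-0.    0.    4.95]
14 [-0.0501  0.0192  0.0056] [-0.    0.    4.95]
```

```bash
python3 -m creep '[{"dx":-0.0356,"dy":-0.04,"dz":0.0057,"rz":5},{"dx":-0.039,"dy":-0.037,"dz":0.0057,"rz":5},{"dx":-0.042,"dy":-0.0334,"dz":0.0056,"rz":5},{"dx":-0.0447,"dy":-0.0297,"dz":0.0056,"rz":5},{"dx":-0.047,"dy":-0.0257,"dz":0.0056,"rz":5}]' 30
python3 -m creep '[{"dx":-0.049,"dy":-0.0215,"dz":0.0056,"rz":5},{"dx":-0.051,"dy":-0.0172,"dz":0.0056,"rz":5},{"dx":-0.052,"dy":-0.0128,"dz":0.0056,"rz":5},{"dx":-0.053,"dy":-0.008,"dz":0.0056,"rz":5},{"dx":-0.0536,"dy":-0.0036,"dz":0.0056,"rz":5}]'
python3 - <<'E'
from h import *
plan([.516,-.141,.32],-2,5)
E
```

```text
from [0.1899 0.5953 0.4042] d [ 0.3261 -0.7363 -0.0842] rotvec deg [-0.   0.  74.3]
0 [-0.1069 -0.1205  0.017 ] [-1.000e-02  1.000e-02  1.486e+01]
1 [-0.1342 -0.089   0.0169] [-1.000e-02  1.000e-02  1.486e+01]
2 [-0.1526 -0.0516  0.0169] [-1.000e-02  1.000e-02  1.486e+01]
3 [-0.1607 -0.0108  0.0169] [-1.000e-02  1.000e-02  1.486e+01]
4 [-0.1581  0.0308  0.0169] [-1.000e-02  1.000e-02  1.486e+01]validation failed for argument at $[0]...
validation failed for argument at $[0]...
```

```bash
python3 -m creep '[{"dx":-0.0356,"dy":-0.04,"dz":0.0057,"rx":0,"ry":0,"rz":5,"hand":1},{"dx":-0.039,"dy":-0.037,"dz":0.0057,"rx":0,"ry":0,"rz":5,"hand":1},{"dx":-0.042,"dy":-0.0334,"dz":0.0056,"rx":0,"ry":0,"rz":5,"hand":1},{"dx":-0.0447,"dy":-0.0297,"dz":0.0056,"rx":0,"ry":0,"rz":5,"hand":1},{"dx":-0.047,"dy":-0.0257,"dz":0.0056,"rx":0,"ry":0,"rz":5,"hand":1}]' 30
python3 - <<'E'
from h import *
plan([.516,-.141,.32],-2,10)
E
```

```text
t: 0.72
eef_pos: [0.2986, 0.3483, 0.3763]
tcp_rot: [0.0, 0.365, 0.931, -0.0]
ft_force: [1.1, 0.2, -0.1]
gripper_width: 1.001
grasp_force: 0.0
from [0.2986 0.3483 0.3763] d [ 0.2174 -0.4893 -0.0563] rotvec deg [-0.   0.  49.1]
0 [-0.0492 -0.0211  0.0056] [-0.    0.    4.91]
1 [-0.0508 -0.0168  0.0056] [-0.    0.    4.91]
2 [-0.0521 -0.0124  0.0056] [-0.    0.    4.91]
3 [-0.053  -0.0079  0.0056] [-0.    0.    4.91]
4 [-0.0534 -0.0033  0.0056] [-0.    0.    4.91]
5 [-0.0535  0.0013  0.0056] [-0.    0.    4.91]
6 [-0.0532  0.0059  0.0056] [-0.    0.    4.91]
7 [-0.0525  0.0104  0.0056] [-0.    0.    4.91]
8 [-0.0514  0.0149  0.0056] [-0.    0.    4.91]
9 [-0.05    0.0192  0.0056] [-0.    0.    4.91]
```

All keys are needed. Tracking is exact.

```bash
python3 -m creep '[{"dx":-0.0492,"dy":-0.0211,"dz":0.0056,"rx":0,"ry":0,"rz":4.9,"hand":1},{"dx":-0.0508,"dy":-0.0168,"dz":0.0056,"rx":0,"ry":0,"rz":4.9,"hand":1},{"dx":-0.0521,"dy":-0.0124,"dz":0.0056,"rx":0,"ry":0,"rz":4.9,"hand":1},{"dx":-0.053,"dy":-0.0079,"dz":0.0056,"rx":0,"ry":0,"rz":4.9,"hand":0.5},{"dx":-0.0534,"dy":-0.0033,"dz":0.0056,"rx":0,"ry":0,"rz":4.9,"hand":0.5}]'
python3 -m creep '[{"dx":-0.0535,"dy":0.0013,"dz":0.0056,"rx":0,"ry":0,"rz":4.9,"hand":0.5},{"dx":-0.0532,"dy":0.0059,"dz":0.0056,"rx":0,"ry":0,"rz":4.9,"hand":0.5},{"dx":-0.0525,"dy":0.0104,"dz":0.0056,"rx":0,"ry":0,"rz":4.9,"hand":0.5},{"dx":-0.0514,"dy":0.0149,"dz":0.0056,"rx":0,"ry":0,"rz":4.9,"hand":0.5},{"dx":-0.05,"dy":0.0192,"dz":0.0056,"rx":0,"ry":0,"rz":4.9,"hand":0.5}]'
python3 - <<'E'
from h import *
d=grab('wrist','w1'); print(d['xyz'],rot(d['attitude']).round(2),d['intrinsics'][0])
E
```

```text
t: 1.35
eef_pos: [0.4079, 0.1041, 0.3484]
tcp_rot: [0.0, 0.554, 0.832, 0.0]
ft_force: [1.4, 0.8, 0.1]
gripper_width: 0.751
grasp_force: 0.0
t: 1.98
eef_pos: [0.5179, -0.14, 0.3202]
tcp_rot: [-0.0, 0.718, 0.696, -0.0]
ft_force: [1.6, 0.1, 0.4]
gripper_width: 0.752
grasp_force: 0.0
[ 0.52082784 -0.06231827  0.28972531] [[ 1.   -0.03 -0.01]
 [-0.03 -0.95 -0.31]
 [-0.    0.31 -0.95]] [386.58980779   0.         319.00817649]
```

View pics/w1.png

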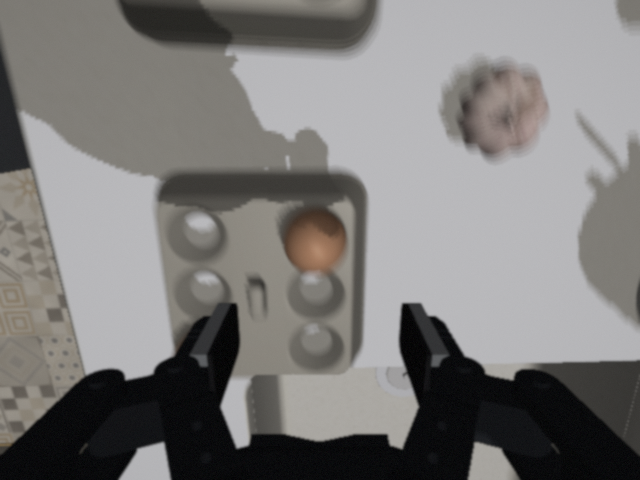

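The wrist view shows egg5 at (316,240), with free holes at (197,235), (206,289), (316,292) and (315,346), and the grip at (258,297).

```bash
python3 - <<'E'
from h import *
im=cv2.imread('pics/w1.png'); hsv=cv2.cvtColor(im,cv2.COLOR_BGR2HSV)
m=((hsv[...,0]<16)&(hsv[...,1]>100)&(hsv[...,2]>50)).astype('u1')*255; m[:190]=0;m[290:]=0;m[:,:270]=0;m[:,360:]=0
ct=max(cv2.findContours(m,0,2)[0],key=cv2.contourArea); c,r=cv2.minEnclosingCircle(ct); print(c,r,cv2.boundingRect(ct),ray('w1',*c,.052))
H=[ray('w1',u,v,.036)[:2] for u,v in((197,235),(206,289),(316,292),(315,346))]; print(np.round(H,4))
L=np.array([(-41,45),(-41,0),(41,0),(41,-45)])/1000
# rigid fit
lc=L.mean(0);h=np.array(H);hc=h.mean(0);U,S,V=np.linalg.svd((L-lc).T@(h-hc));Rm=(U@V).T
print('yaw',np.degrees(np.arctan2(Rm[1,0],Rm[0,0])),'origin',hc-Rm@lc,'res',(h-hc-(L-lc)@Rm.T).round(4))
o=hc-Rm@lc
for l in((41,45),(-41,-45)):print(o+Rm@np.array(l)/1000)
print('grip',ray('w1',258,287,.05))
plan([*(o+Rm@[.041,.045]),.209],np.degrees(np.arctan2(Rm[1,0],Rm[0,0])),5)
E
```

```text
(314.5, 240.5) 30.207714080810547 (286, 213, 58, 56) [ 0.51528871 -0.1388242   0.052     ]
[[ 0.4344 -0.1375]
 [ 0.4357 -0.1781]
 [ 0.5146 -0.183 ]
 [ 0.5123 -0.2277]]
yaw -2.138990412203147 origin [ 0.47426415 -0.18157656] res [[-0.0006 -0.0024]
 [ 0.0024  0.0019]
 [-0.0006  0.0001]
 [-0.0012  0.0003]]
[ 0.51691515 -0.13813819]
[ 0.43161315 -0.22501493]
grip [ 0.47579518 -0.17136398  0.05      ]
from [ 0.5191 -0.1459  0.32  ] d [-0.0022  0.0078 -0.111 ] rotvec deg [ 0.1  0.2 -0.2]
0 [ 0.0016 -0.0005  0.0222] [ 0.02  0.04 -0.05]
1 [ 0.0016 -0.0005  0.0222] [ 0.02  0.04 -0.05]
2 [ 0.0016 -0.0005  0.0222] [ 0.02  0.04 -0.05]
3 [ 0.0016 -0.0005  0.0222] [ 0.02  0.04 -0.05]
4 [ 0.0016 -0.0005  0.0222] [ 0.02  0.04 -0.05]
```

```bash
python3 -m creep '[{"dx":0.006,"dy":-0.003,"dz":0.03,"rx":0,"ry":0,"rz":0,"hand":0.5},{"dx":0,"dy":0,"dz":0.035,"rx":0,"ry":0,"rz":0,"hand":0.5},{"dx":0,"dy":0,"dz":0.03,"rx":0,"ry":0,"rz":0,"hand":0.5},{"dx":0,"dy":0,"dz":0.016,"rx":0,"ry":0,"rz":0,"hand":0.5},{"dx":0,"dy":0,"dz":0,"rx":0,"ry":0,"rz":0,"hand":0.5}]' 25
python3 -m creep '[{"dx":0,"dy":0,"dz":0,"rx":0,"ry":0,"rz":0,"hand":0.1},{"dx":0,"dy":0,"dz":0,"rx":0,"ry":0,"rz":0,"hand":-0.2},{"dx":0,"dy":0,"dz":0,"rx":0,"ry":0,"rz":0,"hand":-0.4},{"dx":0,"dy":0,"dz":0,"rx":0,"ry":0,"rz":0,"hand":-0.4},{"dx":0,"dy":0,"dz":0,"rx":0,"ry":0,"rz":0,"hand":-0.4}]' 25
python3 - <<'E'
from h import *
o=ctrl.observe(); print(o['eef_pos'],o['gripper_width'],o['grasp_force'])
E
```

```text
t: 2.65
eef_pos: [0.5143, -0.1324, 0.209]
tcp_rot: [-0.001, 0.718, 0.696, -0.0]
ft_force: [0.2, -0.3, -0.7]
gripper_width: 0.75
grasp_force: 0.0
t: 3.28
eef_pos: [0.5149, -0.1324, 0.2105]
tcp_rot: [0.001, 0.717, 0.697, 0.001]
ft_force: [-1.9, -0.5, 7.2]
gripper_width: 0.473
grasp_force: 24.7
[ 0.51485894 -0.13237285  0.21054973] 0.4725973229425206 24.682850539684296
```

Grip settled 7 mm off in y because the settled reading was transient. I regrip centred and slightly higher.

```bash
python3 -m creep '[{"dx":0,"dy":0,"dz":-0.003,"rx":0,"ry":0,"rz":0,"hand":0.3},{"dx":-0.007,"dy":0.001,"dz":0,"rx":0,"ry":0,"rz":0,"hand":0.3},{"dx":0,"dy":0,"dz":0,"rx":0,"ry":0,"rz":0,"hand":0},{"dx":0,"dy":0,"dz":0,"rx":0,"ry":0,"rz":0,"hand":-0.3},{"dx":0,"dy":0,"dz":0,"rx":0,"ry":0,"rz":0,"hand":-0.4}]' 25
python3 -m creep '[{"dx":0,"dy":0,"dz":0,"rx":0,"ry":0,"rz":0,"hand":-0.4},{"dx":0,"dy":0,"dz":-0.01,"rx":0,"ry":0,"rz":0,"hand":-0.4},{"dx":0,"dy":0,"dz":-0.03,"rx":0,"ry":0,"rz":0,"hand":-0.4},{"dx":0,"dy":0,"dz":-0.045,"rx":0,"ry":0,"rz":0,"hand":-0.4},{"dx":0,"dy":0,"dz":-0.015,"rx":0,"ry":0,"rz":0,"hand":-0.4}]' 25
python3 - <<'E'
from h import *
plan([.5046,.22,.31],-3.5,7)
E
```

```text
t: 3.9
eef_pos: [0.5153, -0.1398, 0.2127]
tcp_rot: [0.0, 0.718, 0.696, -0.0]
ft_force: [-1.0, -3.1, 5.5]
gripper_width: 0.471
grasp_force: 24.4
t: 4.53
eef_pos: [0.5156, -0.1394, 0.3151]
tcp_rot: [0.001, 0.718, 0.697, 0.001]
ft_force: [0.1, -0.3, -1.2]
gripper_width: 0.47
grasp_force: 25.5
from [ 0.5156 -0.1394  0.3151] d [-0.011   0.3594 -0.0051] rotvec deg [0.2 0.  1.8]
0 [ 0.0513 -0.0031  0.0007] [0.02 0.   0.26]
1 [ 0.0513 -0.0033  0.0007] [0.02 0.   0.26]
2 [ 0.0512 -0.0036  0.0007] [0.02 0.   0.26]
3 [ 0.0512 -0.0038  0.0007] [0.02 0.   0.26]
4 [ 0.0512 -0.004   0.0007] [0.02 0.   0.26]
5 [ 0.0512 -0.0042  0.0007] [0.02 0.   0.26]
6 [ 0.0512 -0.0045  0.0007] [0.02 0.   0.26]
```

```bash
python3 -m creep '[{"dx":0.04,"dy":-0.003,"dz":0,"rx":0,"ry":0,"rz":0.3,"hand":-0.4},{"dx":0.06,"dy":-0.0035,"dz":0,"rx":0,"ry":0,"rz":0.3,"hand":-0.4},{"dx":0.06,"dy":-0.004,"dz":0,"rx":0,"ry":0,"rz":0.3,"hand":-0.4},{"dx":0.06,"dy":-0.004,"dz":0,"rx":0,"ry":0,"rz":0.3,"hand":-0.4},{"dx":0.06,"dy":-0.0045,"dz":0,"rx":0,"ry":0,"rz":0.3,"hand":-0.4}]'
python3 -m creep '[{"dx":0.05,"dy":-0.004,"dz":0,"rx":0,"ry":0,"rz":0.3,"hand":-0.4},{"dx":0.03,"dy":-0.003,"dz":0,"rx":0,"ry":0,"rz":0,"hand":-0.4},{"dx":0,"dy":0,"dz":0,"rx":0,"ry":0,"rz":0,"hand":-0.4},{"dx":0,"dy":0,"dz":0,"rx":0,"ry":0,"rz":0,"hand":-0.4},{"dx":0,"dy":0,"dz":0,"rx":0,"ry":0,"rz":0,"hand":-0.4}]'
python3 - <<'E'
from h import *
grab('wrist','w2')
o=ctrl.observe(); print(o['eef_pos'],R.from_matrix(rot(o['tcp_rot'])).as_matrix().round(3))
E
```

```text
t: 5.15
eef_pos: [0.5073, 0.1433, 0.3125]
tcp_rot: [-0.0, 0.727, 0.687, -0.0]
ft_force: [1.4, 0.7, -0.2]
gripper_width: 0.47
grasp_force: 25.5
t: 5.78
eef_pos: [0.5055, 0.2205, 0.3126]
tcp_rot: [0.0, 0.729, 0.685, -0.0]
ft_force: [1.0, -0.2, -0.3]
gripper_width: 0.471
grasp_force: 25.5
[0.5055513  0.22059916 0.31260297] [[ 0.062  0.998 -0.   ]
 [ 0.998 -0.062 -0.   ]
 [-0.    -0.    -1.   ]]
```

View pics/w2.png

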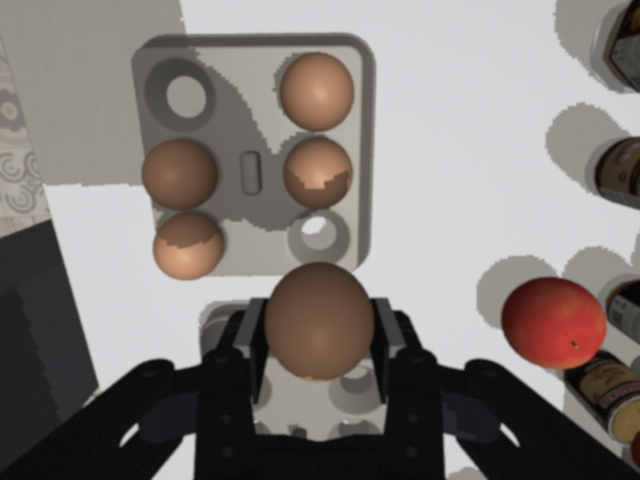

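View: hole_a ring at (318.5,237), hole_b ring at (180,94). Egg5 hangs straight at (320,321).

```bash
python3 - <<'E'
from h import *
a=ray('w2',318.5,237,.036);b=ray('w2',180,94.5,.036)
E=[ray('w2',u,v,.052)[:2] for u,v in((317,91),(318,173),(180,174),(188,246))]
print(a,b,np.linalg.norm(a-b),'exp .1218'); print(np.round(E,4))
d=a-b; print('yaw',np.degrees(np.arctan2(d[1],d[0])-np.arctan2(-90,82)),'mid',(a+b)/2,np.mean(E,0))
# TCP axis point under gripper in calibration sense: pixel of held egg
o=ctrl.observe(); print(ray('w2',320,321,o['eef_pos'][2]-.157))
plan([*a[:2],.213],-3.5)
E
```

```text
[0.50559531 0.22119425 0.036     ] [0.4286878  0.31518239 0.036     ] 0.12144355421705672 exp .1218
[[0.5104 0.3112]
 [0.5081 0.2658]
 [0.4264 0.2703]
 [0.4237 0.2253]]
yaw -3.04462568355842 mid [0.46714156 0.26818832 0.036     ] [0.46716906 0.26815734]
[0.506696   0.22612538 0.15560297]
from [0.5056 0.2206 0.3126] d [ 0.      0.0006 -0.0996] rotvec deg [-0.   0.  -0.1]
0 [0.0001 0.     0.0199] [-0.    0.   -0.01]
1 [0.0001 0.     0.0199] [-0.    0.   -0.01]
2 [0.0001 0.     0.0199] [-0.    0.   -0.01]
3 [0.0001 0.     0.0199] [-0.    0.   -0.01]
4 [0.0001 0.     0.0199] [-0.    0.   -0.01]
```

Both views agree. Lowering egg5 straight down.

```bash
python3 -m creep '[{"dx":0.0005,"dy":0,"dz":0.03,"rx":0,"ry":0,"rz":0,"hand":-0.4},{"dx":0,"dy":0,"dz":0.035,"rx":0,"ry":0,"rz":0,"hand":-0.4},{"dx":0,"dy":0,"dz":0.018,"rx":0,"ry":0,"rz":0,"hand":-0.4},{"dx":0,"dy":0,"dz":0.008,"rx":0,"ry":0,"rz":0,"hand":-0.4},{"dx":0,"dy":0,"dz":0.004,"rx":0,"ry":0,"rz":0,"hand":-0.4}]'
python3 -m creep '[{"dx":0,"dy":0,"dz":0.001,"rx":0,"ry":0,"rz":0,"hand":-0.4},{"dx":0,"dy":0,"dz":0.001,"rx":0,"ry":0,"rz":0,"hand":-0.4},{"dx":0,"dy":0,"dz":0.001,"rx":0,"ry":0,"rz":0,"hand":-0.4},{"dx":0,"dy":0,"dz":0.001,"rx":0,"ry":0,"rz":0,"hand":-0.4},{"dx":0,"dy":0,"dz":0,"rx":0,"ry":0,"rz":0,"hand":-0.4}]'
```

```text
t: 6.45
eef_pos: [0.5058, 0.2212, 0.218]
tcp_rot: [0.0, 0.729, 0.685, -0.0]
ft_force: [-1.7, -7.4, 16.2]
gripper_width: 0.472
grasp_force: 26.8
t: 7.08
eef_pos: [0.5063, 0.2212, 0.2152]
tcp_rot: [0.001, 0.729, 0.685, 0.001]
ft_force: [-0.4, -6.9, 15.7]
gripper_width: 0.471
grasp_force: 27.5
```

```bash
python3 -m creep '[{"dx":-0.001,"dy":0,"dz":0,"rx":0,"ry":0,"rz":0,"hand":-0.4},{"dx":-0.001,"dy":0,"dz":0,"rx":0,"ry":0,"rz":0,"hand":-0.4},{"dx":-0.001,"dy":0,"dz":0,"rx":0,"ry":0,"rz":0,"hand":-0.4},{"dx":0,"dy":0,"dz":0,"rx":0,"ry":0,"rz":0,"hand":-0.4},{"dx":0,"dy":0,"dz":0,"rx":0,"ry":0,"rz":0,"hand":-0.4}]'
python3 - <<'E'
from h import *
d=grab('wrist','w3'); cv2.imwrite('pics/w3.png',cv2.cvtColor(d['color'],cv2.COLOR_RGB2BGR))
E
```

```text
t: 7.7
eef_pos: [0.5052, 0.2191, 0.2135]
tcp_rot: [-0.0, 0.728, 0.685, -0.0]
ft_force: [0.2, -0.7, -1.0]
gripper_width: 0.47
grasp_force: 26.4
```

View pics/w3.png

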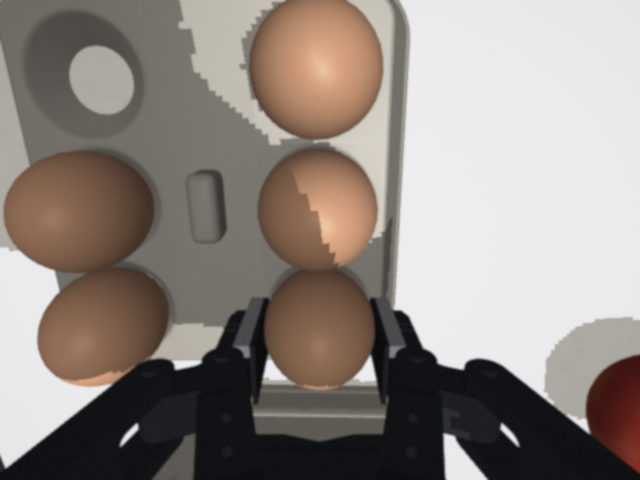

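Force is gone after the 3 mm shift, so egg5 sits in the hole (at 319,329), in line with its neighbours. Lower 1.5 mm more, release, retreat, and go back for egg6.

```bash
python3 -m creep '[{"dx":0,"dy":0,"dz":0.001,"rx":0,"ry":0,"rz":0,"hand":-0.4},{"dx":0,"dy":0,"dz":0.0005,"rx":0,"ry":0,"rz":0,"hand":-0.4},{"dx":0,"dy":0,"dz":0,"rx":0,"ry":0,"rz":0,"hand":0.1},{"dx":0,"dy":0,"dz":0,"rx":0,"ry":0,"rz":0,"hand":0.25},{"dx":0,"dy":0,"dz":0,"rx":0,"ry":0,"rz":0,"hand":0.3}]'
python3 -m creep '[{"dx":0,"dy":0,"dz":-0.01,"rx":0,"ry":0,"rz":0,"hand":0.3},{"dx":0,"dy":0,"dz":-0.03,"rx":0,"ry":0,"rz":0,"hand":0.3},{"dx":0,"dy":0,"dz":-0.05,"rx":0,"ry":0,"rz":0,"hand":0.3},{"dx":0,"dy":0,"dz":-0.01,"rx":0,"ry":0,"rz":0,"hand":0.4},{"dx":0,"dy":0,"dz":0,"rx":0,"ry":0,"rz":0,"hand":0.4}]'
python3 - <<'E'
from h import *
grab('top','t4'); im=cv2.imread('pics/t4.png')
plan([.4315,-.2265,.300],-2,9)
E
```

```text
t: 8.38
eef_pos: [0.5052, 0.219, 0.212]
tcp_rot: [-0.0, 0.728, 0.685, -0.0]
ft_force: [-0.0, 0.2, -0.4]
gripper_width: 0.648
grasp_force: 0.0
t: 9.0
eef_pos: [0.5052, 0.2191, 0.3127]
tcp_rot: [0.0, 0.728, 0.685, 0.001]
ft_force: [-0.4, -0.4, -0.7]
gripper_width: 0.696
grasp_force: 0.0
from [0.505  0.2191 0.3118] d [-0.0735 -0.4456 -0.0118] rotvec deg [-0.  -0.  -1.5]
0 [-0.0499 -0.0051  0.0013] [-0.   -0.   -0.16]
1 [-0.0499 -0.0053  0.0013] [-0.   -0.   -0.16]
2 [-0.0499 -0.0054  0.0013] [-0.   -0.   -0.16]
3 [-0.0499 -0.0056  0.0013] [-0.   -0.   -0.16]
4 [-0.0499 -0.0057  0.0013] [-0.   -0.   -0.16]
5 [-0.0498 -0.0059  0.0013] [-0.   -0.   -0.16]
6 [-0.0498 -0.006   0.0013] [-0.   -0.   -0.16]
7 [-0.0498 -0.0062  0.0013] [-0.   -0.   -0.16]
8 [-0.0498 -0.0063  0.0013] [-0.   -0.   -0.16]
```

```bash
python3 -m creep '[{"dx":-0.045,"dy":-0.0045,"dz":0.001,"rx":0,"ry":0,"rz":-0.15,"hand":0.5},{"dx":-0.055,"dy":-0.006,"dz":0.001,"rx":0,"ry":0,"rz":-0.15,"hand":0.5},{"dx":-0.06,"dy":-0.0065,"dz":0.0015,"rx":0,"ry":0,"rz":-0.2,"hand":0.5},{"dx":-0.06,"dy":-0.007,"dz":0.0015,"rx":0,"ry":0,"rz":-0.2,"hand":0.5},{"dx":-0.06,"dy":-0.007,"dz":0.0015,"rx":0,"ry":0,"rz":-0.2,"hand":0.5}]' 25
python3 -m creep '[{"dx":-0.06,"dy":-0.007,"dz":0.0015,"rx":0,"ry":0,"rz":-0.2,"hand":0.5},{"dx":-0.06,"dy":-0.007,"dz":0.0015,"rx":0,"ry":0,"rz":-0.2,"hand":0.5},{"dx":-0.048,"dy":-0.0065,"dz":0.0015,"rx":0,"ry":0,"rz":-0.2,"hand":0.5},{"dx":0,"dy":0,"dz":0,"rx":0,"ry":0,"rz":0,"hand":0.5},{"dx":0,"dy":0,"dz":0,"rx":0,"ry":0,"rz":0,"hand":0.5}]'
python3 - <<'E'
from h import *
d=grab('wrist','w5'); im=cv2.imread('pics/w5.png'); hsv=cv2.cvtColor(im,cv2.COLOR_BGR2HSV)
m=((hsv[...,0]<16)&(hsv[...,1]>90)&(hsv[...,2]>40)).astype('u1')*255
m[:,:200]=0;m[:,440:]=0;m[:150]=0;m[350:]=0
for ct in cv2.findContours(m,0,2)[0]:
    if cv2.contourArea(ct)>600: c,r=cv2.minEnclosingCircle(ct); print(c,r,ray('w5',*c,.052))
plan([.4315,-.2265,.213],-2)
E
```

```text
t: 9.68
eef_pos: [0.4581, -0.0605, 0.3046]
tcp_rot: [-0.0, 0.723, 0.691, -0.001]
ft_force: [0.4, -0.7, -0.2]
gripper_width: 0.751
grasp_force: 0.0
t: 10.3
eef_pos: [0.4312, -0.2255, 0.3001]
tcp_rot: [-0.001, 0.719, 0.695, -0.0]
ft_force: [0.5, 0.5, -0.5]
gripper_width: 0.752
grasp_force: 0.0
(318.6922302246094, 249.4994354248047) 34.76856994628906 [ 0.43108937 -0.22342225  0.052     ]
from [ 0.4315 -0.225   0.3003] d [ 0.     -0.0015 -0.0873] rotvec deg [-0.1 -0.   0.1]
0 [-0.0003  0.      0.0175] [-0.01 -0.01  0.01]
1 [-0.0003  0.      0.0175] [-0.01 -0.01  0.01]
2 [-0.0003  0.      0.0175] [-0.01 -0.01  0.01]
3 [-0.0003  0.      0.0175] [-0.01 -0.01  0.01]
4 [-0.0003  0.      0.0175] [-0.01 -0.01  0.01]
```

```bash
python3 -m creep '[{"dx":0,"dy":0,"dz":0.03,"rx":0,"ry":0,"rz":0,"hand":0.5},{"dx":0,"dy":0,"dz":0.035,"rx":0,"ry":0,"rz":0,"hand":0.5},{"dx":0,"dy":0,"dz":0.016,"rx":0,"ry":0,"rz":0,"hand":0.5},{"dx":0,"dy":0,"dz":0.0065,"rx":0,"ry":0,"rz":0,"hand":0.3},{"dx":0,"dy":0,"dz":0,"rx":0,"ry":0,"rz":0,"hand":0}]' 25
python3 -m creep '[{"dx":0,"dy":0,"dz":0,"rx":0,"ry":0,"rz":0,"hand":-0.3},{"dx":0,"dy":0,"dz":0,"rx":0,"ry":0,"rz":0,"hand":-0.4},{"dx":0,"dy":0,"dz":0,"rx":0,"ry":0,"rz":0,"hand":-0.4},{"dx":0,"dy":0,"dz":0,"rx":0,"ry":0,"rz":0,"hand":-0.4},{"dx":0,"dy":0,"dz":0,"rx":0,"ry":0,"rz":0,"hand":-0.4}]'
python3 -m creep '[{"dx":0,"dy":0,"dz":-0.01,"rx":0,"ry":0,"rz":0,"hand":-0.4},{"dx":0,"dy":0,"dz":-0.03,"rx":0,"ry":0,"rz":0,"hand":-0.4},{"dx":0,"dy":0,"dz":-0.045,"rx":0,"ry":0,"rz":0,"hand":-0.4},{"dx":0,"dy":0,"dz":-0.015,"rx":0,"ry":0,"rz":0,"hand":-0.4},{"dx":0,"dy":0,"dz":0,"rx":0,"ry":0,"rz":0,"hand":-0.4}]'
python3 - <<'E'
from h import *
plan([.428,.314,.313],-3.3,10)
E
```

```text
t: 10.98
eef_pos: [0.4315, -0.2257, 0.2138]
tcp_rot: [0.0, 0.719, 0.695, 0.0]
ft_force: [-1.0, 0.0, 0.9]
gripper_width: 0.502
grasp_force: 0.7
t: 11.6
eef_pos: [0.4316, -0.2259, 0.2139]
tcp_rot: [0.0, 0.719, 0.695, 0.0]
ft_force: [-1.4, 0.8, 8.4]
gripper_width: 0.473
grasp_force: 25.8
t: 12.22
eef_pos: [0.4316, -0.2257, 0.3143]
tcp_rot: [0.001, 0.719, 0.695, 0.001]
ft_force: [0.4, 0.5, -0.9]
gripper_width: 0.471
grasp_force: 25.5
from [ 0.4316 -0.2257  0.3143] d [-0.0036  0.5397 -0.0013] rotvec deg [0.1 0.  1.3]
0 [ 0.0539 -0.0022  0.0001] [0.01 0.   0.13]
1 [ 0.0539 -0.0023  0.0001] [0.01 0.   0.13]
2 [ 0.0539 -0.0025  0.0001] [0.01 0.   0.13]
3 [ 0.0539 -0.0026  0.0001] [0.01 0.   0.13]
4 [ 0.0539 -0.0027  0.0001] [0.01 0.   0.13]
5 [ 0.0539 -0.0028  0.0001] [0.01 0.   0.13]
6 [ 0.0539 -0.003   0.0001] [0.01 0.   0.13]
7 [ 0.0539 -0.0031  0.0001] [0.01 0.   0.13]
8 [ 0.0539 -0.0032  0.0001] [0.01 0.   0.13]
9 [ 0.0539 -0.0033  0.0001] [0.01 0.   0.13]
```

```bash
python3 -m creep '[{"dx":0.04,"dy":-0.0016,"dz":0,"rx":0,"ry":0,"rz":0.1,"hand":-0.4},{"dx":0.06,"dy":-0.0025,"dz":0,"rx":0,"ry":0,"rz":0.15,"hand":-0.4},{"dx":0.06,"dy":-0.0026,"dz":0,"rx":0,"ry":0,"rz":0.15,"hand":-0.4},{"dx":0.06,"dy":-0.0028,"dz":0,"rx":0,"ry":0,"rz":0.15,"hand":-0.4},{"dx":0.06,"dy":-0.003,"dz":0,"rx":0,"ry":0,"rz":0.15,"hand":-0.4}]'
python3 -m creep '[{"dx":0.06,"dy":-0.003,"dz":0,"rx":0,"ry":0,"rz":0.15,"hand":-0.4},{"dx":0.06,"dy":-0.003,"dz":0,"rx":0,"ry":0,"rz":0.15,"hand":-0.4},{"dx":0.06,"dy":-0.0032,"dz":0,"rx":0,"ry":0,"rz":0.15,"hand":-0.4},{"dx":0.05,"dy":-0.003,"dz":0,"rx":0,"ry":0,"rz":0.15,"hand":-0.4},{"dx":0.028,"dy":-0.0018,"dz":0,"rx":0,"ry":0,"rz":0,"hand":-0.4}]'
python3 -m creep '[{"dx":0,"dy":0,"dz":0,"rx":0,"ry":0,"rz":0,"hand":-0.4},{"dx":0,"dy":0,"dz":0,"rx":0,"ry":0,"rz":0,"hand":-0.4},{"dx":0,"dy":0,"dz":0.01,"rx":0,"ry":0,"rz":0,"hand":-0.4},{"dx":0,"dy":0,"dz":0.015,"rx":0,"ry":0,"rz":0,"hand":-0.4},{"dx":0,"dy":0,"dz":0,"rx":0,"ry":0,"rz":0,"hand":-0.4}]'
python3 - <<'E'
from h import *
grab('wrist','w6'); plan([.4283,.313,.222],-3.3)
im=cv2.imread('pics/w6.png')
P=np.array([.4283,.313,.036]); print('expected hole_b px',proj('w6',P)); print('hole a',proj('w6',[.5052,.219,.036]))
E
```

```text
t: 12.85
eef_pos: [0.4294, 0.0563, 0.3126]
tcp_rot: [-0.0, 0.724, 0.69, -0.001]
ft_force: [0.9, 0.7, -0.6]
gripper_width: 0.471
grasp_force: 25.5
t: 13.48
eef_pos: [0.4284, 0.3154, 0.3119]
tcp_rot: [-0.0, 0.726, 0.687, -0.001]
ft_force: [-0.1, -1.1, -0.8]
gripper_width: 0.472
grasp_force: 25.5
t: 14.1
eef_pos: [0.4291, 0.3122, 0.2871]
tcp_rot: [0.0, 0.727, 0.686, -0.001]
ft_force: [0.3, 0.6, -0.6]
gripper_width: 0.474
grasp_force: 25.5
from [0.4293 0.3124 0.2878] d [-0.001   0.0006 -0.0658] rotvec deg [-0.1  0.1 -0. ]
0 [ 0.0001 -0.0002  0.0132] [-0.01  0.01 -0.01]
1 [ 0.0001 -0.0002  0.0132] [-0.01  0.01 -0.01]
2 [ 0.0001 -0.0002  0.0132] [-0.01  0.01 -0.01]
3 [ 0.0001 -0.0002  0.0132] [-0.01  0.01 -0.01]
4 [ 0.0001 -0.0002  0.0132] [-0.01  0.01 -0.01]
expected hole_b px [317.631164   248.99624882]
hole a [439.58333101 374.24107092]
```

View pics/w6.png

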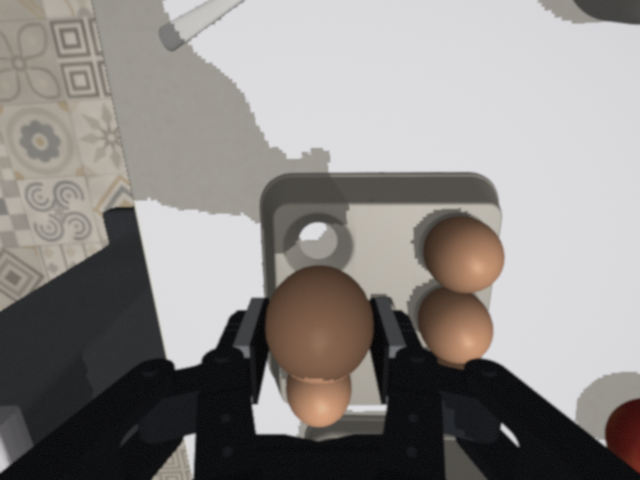

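View: the hole_b ring is at (318,244), 3 mm towards +y of expectation, and egg6 hangs straight. Lowering with a +1 mm correction.

```bash
python3 -m creep '[{"dx":0.001,"dy":-0.0005,"dz":0.03,"rx":0,"ry":0,"rz":0,"hand":-0.4},{"dx":0,"dy":0,"dz":0.025,"rx":0,"ry":0,"rz":0,"hand":-0.4},{"dx":0,"dy":0,"dz":0.008,"rx":0,"ry":0,"rz":0,"hand":-0.4},{"dx":0,"dy":0,"dz":0.003,"rx":0,"ry":0,"rz":0,"hand":-0.4},{"dx":0,"dy":0,"dz":0.001,"rx":0,"ry":0,"rz":0,"hand":-0.4}]'
python3 -m creep '[{"dx":0,"dy":0,"dz":0.001,"rx":0,"ry":0,"rz":0,"hand":-0.4},{"dx":0,"dy":0,"dz":0.001,"rx":0,"ry":0,"rz":0,"hand":-0.4},{"dx":0,"dy":0,"dz":0.001,"rx":0,"ry":0,"rz":0,"hand":-0.4},{"dx":0,"dy":0,"dz":0.001,"rx":0,"ry":0,"rz":0,"hand":-0.4},{"dx":0,"dy":0,"dz":0,"rx":0,"ry":0,"rz":0,"hand":-0.4}]'
```

```text
t: 14.78
eef_pos: [0.4291, 0.3139, 0.2221]
tcp_rot: [0.0, 0.727, 0.686, 0.0]
ft_force: [0.1, -0.7, 0.6]
gripper_width: 0.474
grasp_force: 25.5
t: 15.4
eef_pos: [0.4289, 0.3138, 0.2174]
tcp_rot: [0.0, 0.727, 0.686, -0.0]
ft_force: [-1.7, -0.3, -1.1]
gripper_width: 0.47
grasp_force: 25.5
```

```bash
python3 -m creep '[{"dx":0,"dy":0,"dz":0.001,"rx":0,"ry":0,"rz":0,"hand":-0.4},{"dx":0,"dy":0,"dz":0.001,"rx":0,"ry":0,"rz":0,"hand":-0.4},{"dx":0,"dy":0,"dz":0.001,"rx":0,"ry":0,"rz":0,"hand":-0.4},{"dx":0,"dy":0,"dz":0.0005,"rx":0,"ry":0,"rz":0,"hand":-0.4},{"dx":0,"dy":0,"dz":0,"rx":0,"ry":0,"rz":0,"hand":-0.4}]'
```

```text
t: 16.02
eef_pos: [0.4288, 0.3138, 0.2144]
tcp_rot: [-0.0, 0.727, 0.686, -0.0]
ft_force: [-2.6, -1.9, 13.4]
gripper_width: 0.471
grasp_force: 26.5
```

Egg6 is seated: contact at .2144 against .2139 at pickup. Release and go back to the spare tray's grip.

```bash
python3 -m creep '[{"dx":0,"dy":0,"dz":-0.0005,"rx":0,"ry":0,"rz":0,"hand":-0.4},{"dx":0,"dy":0,"dz":0,"rx":0,"ry":0,"rz":0,"hand":0.1},{"dx":0,"dy":0,"dz":0,"rx":0,"ry":0,"rz":0,"hand":0.3},{"dx":0,"dy":0,"dz":0,"rx":0,"ry":0,"rz":0,"hand":0.3},{"dx":0,"dy":0,"dz":-0.015,"rx":0,"ry":0,"rz":0,"hand":0.3}]'
python3 -m creep '[{"dx":0,"dy":0,"dz":-0.03,"rx":0,"ry":0,"rz":0,"hand":0.3},{"dx":0,"dy":0,"dz":-0.055,"rx":0,"ry":0,"rz":0,"hand":0.3},{"dx":-0.03,"dy":0,"dz":0,"rx":0,"ry":0,"rz":-0.1,"hand":0},{"dx":-0.06,"dy":0.008,"dz":0,"rx":0,"ry":0,"rz":-0.1,"hand":-0.1},{"dx":-0.06,"dy":0.008,"dz":0,"rx":0,"ry":0,"rz":-0.1,"hand":-0.1}]'
python3 - <<'E'
from h import *
plan([.474,-.17,.30],-2,7)
E
```

```text
t: 16.65
eef_pos: [0.4287, 0.3136, 0.2294]
tcp_rot: [0.0, 0.727, 0.686, -0.001]
ft_force: [-0.1, 0.6, 0.8]
gripper_width: 0.649
grasp_force: 0.0
t: 17.27
eef_pos: [0.4363, 0.1617, 0.3155]
tcp_rot: [0.0, 0.725, 0.689, 0.001]
ft_force: [1.2, -0.4, -0.0]
gripper_width: 0.448
grasp_force: 0.0
from [0.4363 0.1617 0.3155] d [ 0.0377 -0.3317 -0.0155] rotvec deg [ 0.1 -0.  -0.9]
0 [-0.0471  0.0078  0.0022] [ 0.01 -0.01 -0.13]
1 [-0.0471  0.0077  0.0022] [ 0.01 -0.01 -0.13]
2 [-0.0471  0.0076  0.0022] [ 0.01 -0.01 -0.13]
3 [-0.0471  0.0075  0.0022] [ 0.01 -0.01 -0.13]
4 [-0.0471  0.0074  0.0022] [ 0.01 -0.01 -0.13]
5 [-0.0471  0.0072  0.0022] [ 0.01 -0.01 -0.13]
6 [-0.0472  0.0071  0.0022] [ 0.01 -0.01 -0.13]
```

```bash
python3 -m creep '[{"dx":-0.05,"dy":0.02,"dz":0,"rx":0,"ry":0,"rz":-0.1,"hand":-0.1},{"dx":-0.035,"dy":0.01,"dz":0,"rx":0,"ry":0,"rz":-0.1,"hand":-0.1},{"dx":0,"dy":0,"dz":0,"rx":0,"ry":0,"rz":0,"hand":-0.1},{"dx":0,"dy":0,"dz":0,"rx":0,"ry":0,"rz":0,"hand":-0.2},{"dx":0,"dy":0,"dz":0,"rx":0,"ry":0,"rz":0,"hand":-0.2}]'
python3 - <<'E'
from h import *
grab('wrist','w7'); plan([.474,-.185,.30],-2,5)
E
python3 -m creep '[{"dx":-0.045,"dy":0,"dz":0.003,"rx":0,"ry":0,"rz":-0.1,"hand":-0.2},{"dx":-0.06,"dy":0.0015,"dz":0.003,"rx":0,"ry":0,"rz":-0.1,"hand":-0.2},{"dx":-0.06,"dy":0.0015,"dz":0.003,"rx":0,"ry":0,"rz":-0.1,"hand":-0.2},{"dx":-0.06,"dy":0.0015,"dz":0.003,"rx":0,"ry":0,"rz":-0.1,"hand":-0.2},{"dx":-0.03,"dy":0.001,"dz":0.003,"rx":0,"ry":0,"rz":-0.1,"hand":-0.2}]'
python3 -m creep '[{"dx":0,"dy":0,"dz":0,"rx":0,"ry":0,"rz":0,"hand":-0.2},{"dx":0,"dy":0,"dz":0,"rx":0,"ry":0,"rz":0,"hand":-0.2},{"dx":0,"dy":0,"dz":0,"rx":0,"ry":0,"rz":0,"hand":-0.2},{"dx":0,"dy":0,"dz":0,"rx":0,"ry":0,"rz":0,"hand":-0.2},{"dx":0,"dy":0,"dz":0,"rx":0,"ry":0,"rz":0,"hand":-0.2}]'
python3 - <<'E'
from h import *
grab('wrist','w8'); 
a,b=[cv2.imread(f'pics/{n}.png')[:,120:520] for n in('w7','w8')]
cv2.imwrite('pics/pair.png',np.hstack([a,b]))
E
```

```text
t: 17.9
eef_pos: [0.462, 0.0778, 0.3147]
tcp_rot: [-0.0, 0.724, 0.69, 0.0]
ft_force: [-0.6, 0.5, -0.5]
gripper_width: 0.4
grasp_force: 0.0
from [0.4619 0.0777 0.3146] d [ 0.0121 -0.2627 -0.0146] rotvec deg [-0.  -0.  -0.7]
0 [-0.0524  0.0049  0.0029] [-0.   -0.   -0.14]
1 [-0.0524  0.0048  0.0029] [-0.   -0.   -0.14]
2 [-0.0524  0.0046  0.0029] [-0.   -0.   -0.14]
3 [-0.0524  0.0045  0.0029] [-0.   -0.   -0.14]
4 [-0.0524  0.0044  0.0029] [-0.   -0.   -0.14]
t: 18.58
eef_pos: [0.4557, -0.1806, 0.2995]
tcp_rot: [0.0, 0.722, 0.692, -0.0]
ft_force: [-0.2, 1.8, -0.3]
gripper_width: 0.402
grasp_force: 0.0
t: 19.2
eef_pos: [0.4561, -0.1778, 0.2996]
tcp_rot: [0.0, 0.721, 0.693, 0.0]
ft_force: [0.9, 0.5, -0.6]
gripper_width: 0.4
grasp_force: 0.0
```

View pics/pair.png

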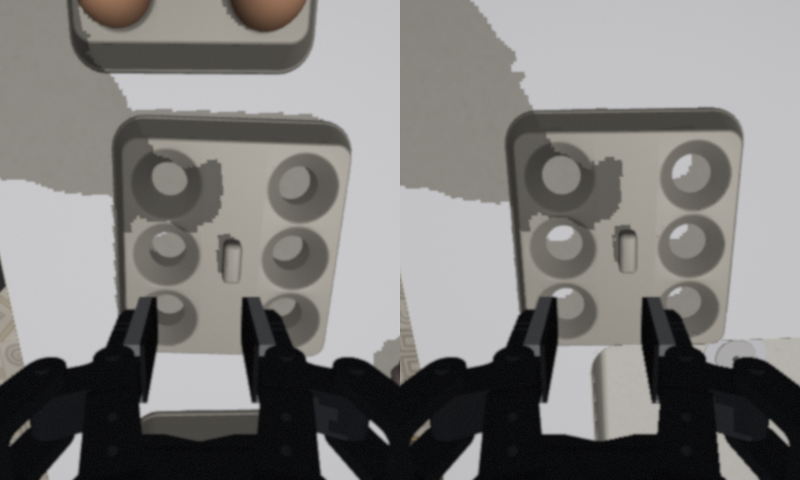

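Left (stack, crop offset +120): holes at (167,185), (304,187), (166,252) and (295,259). Right (spare tray, offset -280): holes at (560,176), (696,174), (563,247) and (691,246), grip at (628,250). Fitting both poses.

```bash
python3 - <<'E'
from h import *
L=np.array([(-41,45),(41,45),(-41,0),(41,0)])/1000
def fit(f,px,z):
    h=np.array([ray(f,u,v,z)[:2] for u,v in px]); lc=L.mean(0);hc=h.mean(0);U,S,V=np.linalg.svd((L-lc).T@(h-hc));Rm=(U@V).T
    o=hc-Rm@lc; print(f,'yaw',np.degrees(np.arctan2(Rm[1,0],Rm[0,0])).round(2),'o',o.round(4),'res mm',((h-hc-(L-lc)@Rm.T)*1e3).round(1).tolist(),S.sum()/((L-lc)**2).sum()); return o
fit('w7',[(287,185),(424,187),(286,252),(415,259)],.054)
s=fit('w8',[(280,176),(416,174),(283,247),(411,246)],.036)
print('grip top',ray('w8',348,240,.05))
plan([*s,.25],-2)
E
```

```text
w7 yaw -4.8 o [0.4821 0.07  ] res mm [[-0.0, -1.3], [0.1, 0.6], [0.0, 1.2], [-0.1, -0.5]] 0.9965393698865581
w8 yaw -1.59 o [ 0.4743 -0.1798] res mm [[0.2, 0.0], [-0.1, 0.3], [0.2, -0.1], [-0.3, -0.3]] 0.9980406730237046
grip top [ 0.47406084 -0.1711393   0.05      ]
from [ 0.4561 -0.1779  0.2996] d [ 0.0182 -0.0019 -0.0496] rotvec deg [ 0.  -0.  -0.3]
0 [-0.0002  0.0036  0.0099] [ 0.   -0.   -0.05]
1 [-0.0002  0.0036  0.0099] [ 0.   -0.   -0.05]
2 [-0.0002  0.0036  0.0099] [ 0.   -0.   -0.05]
3 [-0.0002  0.0036  0.0099] [ 0.   -0.   -0.05]
4 [-0.0002  0.0036  0.0099] [ 0.   -0.   -0.05]
```

```bash
python3 -m creep '[{"dx":-0.003,"dy":0.0183,"dz":0.02,"rx":0,"ry":0,"rz":0,"hand":-0.3},{"dx":0,"dy":0,"dz":0.035,"rx":0,"ry":0,"rz":0,"hand":-0.3},{"dx":0,"dy":0,"dz":0.02,"rx":0,"ry":0,"rz":0,"hand":-0.3},{"dx":0,"dy":0,"dz":0.0095,"rx":0,"ry":0,"rz":0,"hand":-0.3},{"dx":0,"dy":0,"dz":0,"rx":0,"ry":0,"rz":0,"hand":-0.3}]' 50
python3 -m creep '[{"dx":0,"dy":0,"dz":0,"rx":0,"ry":0,"rz":0,"hand":-0.6},{"dx":0,"dy":0,"dz":0,"rx":0,"ry":0,"rz":0,"hand":-0.8},{"dx":0,"dy":0,"dz":0,"rx":0,"ry":0,"rz":0,"hand":-1},{"dx":0,"dy":0,"dz":0,"rx":0,"ry":0,"rz":0,"hand":-1},{"dx":0,"dy":0,"dz":0,"rx":0,"ry":0,"rz":0,"hand":-1}]'
```

```text
t: 19.88
eef_pos: [0.4741, -0.182, 0.2149]
tcp_rot: [-0.0, 0.721, 0.693, -0.0]
ft_force: [-0.5, 0.1, 0.1]
gripper_width: 0.351
grasp_force: 0.0
t: 20.5
eef_pos: [0.4744, -0.182, 0.2159]
tcp_rot: [0.001, 0.721, 0.693, 0.0]
ft_force: [-1.5, -0.4, 7.7]
gripper_width: 0.109
grasp_force: 50.1
```

Grip held at the block's width. Lift 0.1 m and check.

```bash
python3 -m creep '[{"dx":0,"dy":0,"dz":-0.005,"rx":0,"ry":0,"rz":0,"hand":-1},{"dx":0,"dy":0,"dz":-0.025,"rx":0,"ry":0,"rz":0,"hand":-1},{"dx":0,"dy":0,"dz":-0.04,"rx":0,"ry":0,"rz":0,"hand":-1},{"dx":0,"dy":0,"dz":-0.025,"rx":0,"ry":0,"rz":0,"hand":-1},{"dx":0,"dy":0,"dz":-0.005,"rx":0,"ry":0,"rz":0,"hand":-1}]'
python3 - <<'E'
from h import *
plan([.4815,.069,.316],-4.9,7)
grab('side','s9')
E
```

```text
t: 21.12
eef_pos: [0.4744, -0.182, 0.3167]
tcp_rot: [0.001, 0.721, 0.693, 0.001]
ft_force: [-0.4, -0.0, -0.9]
gripper_width: 0.109
grasp_force: 49.2
from [ 0.4744 -0.182   0.3167] d [ 0.0071  0.251  -0.0007] rotvec deg [0.2 0.  2.6]
0 [ 0.0359 -0.0004  0.0001] [0.02 0.   0.37]
1 [ 0.0359 -0.0007  0.0001] [0.02 0.   0.37]
2 [ 0.0359 -0.0009  0.0001] [0.02 0.   0.37]
3 [ 0.0359 -0.0011  0.0001] [0.02 0.   0.37]
4 [ 0.0358 -0.0014  0.0001] [0.02 0.   0.37]
5 [ 0.0358 -0.0016  0.0001] [0.02 0.   0.37]
6 [ 0.0358 -0.0018  0.0001] [0.02 0.   0.37]
```

```bash
python3 -m creep '[{"dx":0.025,"dy":0,"dz":0,"rx":0,"ry":0,"rz":0.3,"hand":-1},{"dx":0.045,"dy":-0.0008,"dz":0,"rx":0,"ry":0,"rz":0.5,"hand":-1},{"dx":0.05,"dy":-0.001,"dz":0,"rx":0,"ry":0,"rz":0.5,"hand":-1},{"dx":0.05,"dy":-0.0015,"dz":0,"rx":0,"ry":0,"rz":0.5,"hand":-1},{"dx":0.045,"dy":-0.0018,"dz":0,"rx":0,"ry":0,"rz":0.5,"hand":-1}]'
python3 -m creep '[{"dx":0.025,"dy":-0.0015,"dz":0,"rx":0,"ry":0,"rz":0.3,"hand":-1},{"dx":0.0105,"dy":-0.001,"dz":0,"rx":0,"ry":0,"rz":0,"hand":-1},{"dx":0,"dy":0,"dz":0,"rx":0,"ry":0,"rz":0,"hand":-1},{"dx":0,"dy":0,"dz":0,"rx":0,"ry":0,"rz":0,"hand":-1},{"dx":0,"dy":0,"dz":0,"rx":0,"ry":0,"rz":0,"hand":-1}]'
python3 - <<'E'
from h import *
plan([.4818,.0685,.262],-4.8,5)
a=cv2.imread('pics/s9.png'); grab('wrist','w10'); grab('side','s10')
cv2.imwrite('pics/pair2.png',np.hstack([cv2.imread('pics/w10.png')[:,120:520],cv2.imread('pics/s10.png')[100:580,200:600] if 0 else cv2.copyMakeBorder(cv2.imread('pics/s10.png')[80:400,200:600],0,160,0,0,cv2.BORDER_CONSTANT)]))
E
```

```text
t: 21.8
eef_pos: [0.4808, 0.0348, 0.3142]
tcp_rot: [-0.0, 0.735, 0.678, -0.001]
ft_force: [0.3, 0.0, -2.4]
gripper_width: 0.107
grasp_force: 49.2
t: 22.42
eef_pos: [0.4816, 0.0676, 0.315]
tcp_rot: [0.0, 0.737, 0.676, -0.0]
ft_force: [-0.0, 0.5, -0.7]
gripper_width: 0.108
grasp_force: 49.2
from [0.4816 0.0676 0.315 ] d [ 0.0002  0.0009 -0.053 ] rotvec deg [ 0.   0.  -0.2]
0 [0.0002 0.     0.0106] [ 0.    0.   -0.04]
1 [0.0002 0.     0.0106] [ 0.    0.   -0.04]
2 [0.0002 0.     0.0106] [ 0.    0.   -0.04]
3 [0.0002 0.     0.0106] [ 0.    0.   -0.04]
4 [0.0002 0.     0.0106] [ 0.    0.   -0.04]
```

View pics/pair2.png

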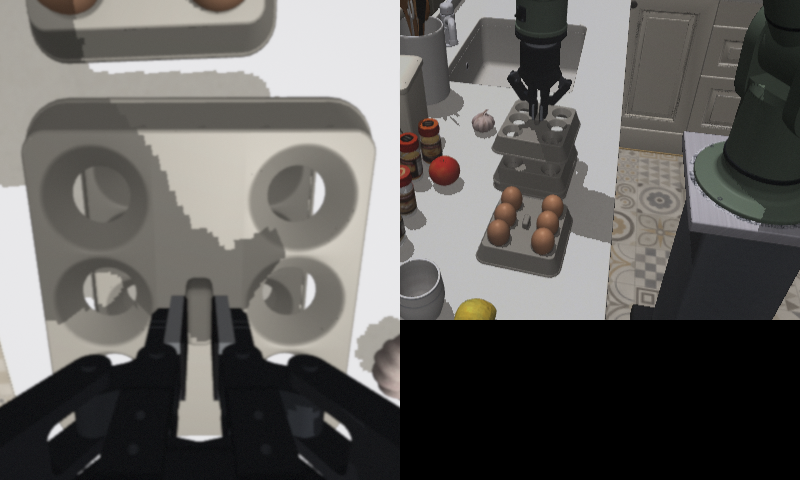

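View: all six eggs sit upright in the filled tray. The held tray is level, with its far holes at (215,197) and (424,196). Checking its centre.

```bash
python3 - <<'E'
from h import *
a,b=[ray('w10',u,v,.1355)[:2] for u,v in((215.5,197.5),(423.5,196.5))]; d=b-a; d/=np.linalg.norm(d)
print(np.linalg.norm(b-a),'exp .082, yaw',np.degrees(np.arctan2(d[1],d[0])),'origin',(a+b)/2+.045*np.array([d[1],-d[0]]))
E
```

```text
0.08132602955559588 exp .082, yaw -4.666797529551866 origin [0.48269252 0.06999088]
```

Held tray and stack agree within 1 mm. Lowering.

```bash
python3 -m creep '[{"dx":0,"dy":-0.0005,"dz":0.02,"rx":0,"ry":0,"rz":0,"hand":-1},{"dx":0,"dy":0,"dz":0.02,"rx":0,"ry":0,"rz":0,"hand":-1},{"dx":0,"dy":0,"dz":0.01,"rx":0,"ry":0,"rz":0,"hand":-1},{"dx":0,"dy":0,"dz":0.005,"rx":0,"ry":0,"rz":0,"hand":-1},{"dx":0,"dy":0,"dz":0.003,"rx":0,"ry":0,"rz":0,"hand":-1}]'
python3 -m creep '[{"dx":0,"dy":0,"dz":0.002,"rx":0,"ry":0,"rz":0,"hand":-1},{"dx":0,"dy":0,"dz":0.001,"rx":0,"ry":0,"rz":0,"hand":-1},{"dx":0,"dy":0,"dz":0.001,"rx":0,"ry":0,"rz":0,"hand":-1},{"dx":0,"dy":0,"dz":0.001,"rx":0,"ry":0,"rz":0,"hand":-1},{"dx":0,"dy":0,"dz":0,"rx":0,"ry":0,"rz":0,"hand":-1}]'
```

```text
t: 23.15
eef_pos: [0.4812, 0.0685, 0.2571]
tcp_rot: [0.0, 0.737, 0.676, 0.0]
ft_force: [-0.6, -0.9, -1.0]
gripper_width: 0.105
grasp_force: 49.2
t: 23.78
eef_pos: [0.4811, 0.0686, 0.252]
tcp_rot: [0.0, 0.737, 0.676, -0.0]
ft_force: [-0.1, 0.0, -1.1]
gripper_width: 0.106
grasp_force: 49.2
```

```bash
python3 -m creep '[{"dx":0,"dy":0,"dz":0.0005,"rx":0,"ry":0,"rz":0,"hand":-1},{"dx":0,"dy":0,"dz":0.0005,"rx":0,"ry":0,"rz":0,"hand":-1},{"dx":0,"dy":0,"dz":0.0005,"rx":0,"ry":0,"rz":0,"hand":-1},{"dx":0,"dy":0,"dz":0.0005,"rx":0,"ry":0,"rz":0,"hand":-1},{"dx":0,"dy":0,"dz":0,"rx":0,"ry":0,"rz":0,"hand":-1}]'
```

```text
t: 24.4
eef_pos: [0.4812, 0.0684, 0.2513]
tcp_rot: [-0.0, 0.737, 0.676, 0.001]
ft_force: [-10.4, -0.5, 40.2]
gripper_width: 0.105
grasp_force: 54.1
```

Seated at the expected height. Ease off, release and retreat.

```bash
python3 -m creep '[{"dx":0,"dy":0,"dz":-0.001,"rx":0,"ry":0,"rz":0,"hand":-1},{"dx":0,"dy":0,"dz":0,"rx":0,"ry":0,"rz":0,"hand":-0.8},{"dx":0,"dy":0,"dz":0,"rx":0,"ry":0,"rz":0,"hand":-0.5},{"dx":0,"dy":0,"dz":0,"rx":0,"ry":0,"rz":0,"hand":-0.3},{"dx":0,"dy":0,"dz":-0.01,"rx":0,"ry":0,"rz":0,"hand":-0.3}]'
python3 -m creep '[{"dx":0,"dy":0,"dz":-0.03,"rx":0,"ry":0,"rz":0,"hand":-0.3},{"dx":0,"dy":0,"dz":-0.04,"rx":0,"ry":0,"rz":0,"hand":-0.3},{"dx":-0.05,"dy":0,"dz":0,"rx":0,"ry":0,"rz":0,"hand":-0.3},{"dx":-0.06,"dy":0,"dz":0,"rx":0,"ry":0,"rz":0,"hand":-0.3},{"dx":-0.05,"dy":0,"dz":0,"rx":0,"ry":0,"rz":0,"hand":-0.3}]'
python3 -m creep '[{"dx":0,"dy":0,"dz":0,"rx":0,"ry":0,"rz":0,"hand":-0.3},{"dx":0,"dy":0,"dz":0,"rx":0,"ry":0,"rz":0,"hand":-0.3},{"dx":0,"dy":0,"dz":0,"rx":0,"ry":0,"rz":0,"hand":-0.3},{"dx":0,"dy":0,"dz":0,"rx":0,"ry":0,"rz":0,"hand":-0.3},{"dx":0,"dy":0,"dz":0,"rx":0,"ry":0,"rz":0,"hand":-0.3}]'
python3 - <<'E'
from h import *
grab('side','s11'); cv2.imwrite('pics/end.png',cv2.resize(cv2.imread('pics/s11.png')[150:370,250:450],None,fx=2.7,fy=2.7,interpolation=2))
E
```

```text
t: 25.02
eef_pos: [0.4809, 0.0685, 0.2609]
tcp_rot: [-0.0, 0.737, 0.676, -0.001]
ft_force: [-0.5, -0.2, 0.1]
gripper_width: 0.353
grasp_force: 0.0
t: 25.65
eef_pos: [0.467, -0.0927, 0.3318]
tcp_rot: [0.0, 0.737, 0.676, 0.0]
ft_force: [0.4, -0.2, -0.0]
gripper_width: 0.349
grasp_force: 0.0
t: 26.28
eef_pos: [0.4675, -0.0903, 0.331]
tcp_rot: [-0.0, 0.736, 0.677, -0.0]
ft_force: [-0.5, -0.5, 0.0]
gripper_width: 0.352
grasp_force: 0.0
```

View pics/end.png

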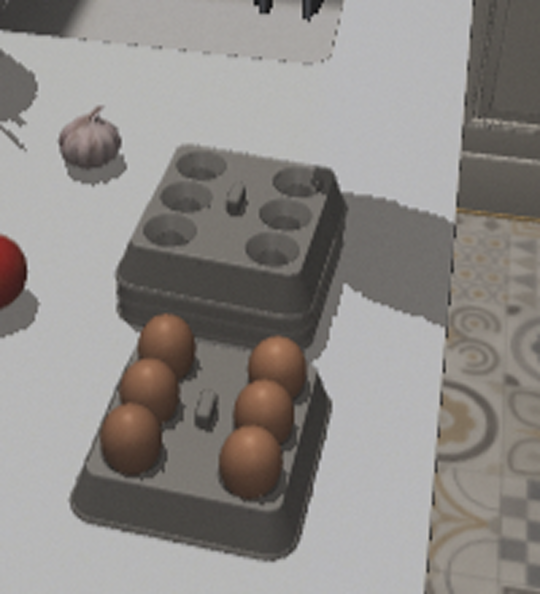

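The end view shows six seated eggs around (205,410) and three trays nested evenly in line around (230,240).

```bash
python3 -c "
from plant import ctrl; print(ctrl.sign_off())"
```

```text
the job is handed in; nothing more can be done
None
```

The job is handed in at about 26 s: both eggs are seated in the now-full tray, which stands on the worktop, and the emptied tray is nested fully down and in line on the stack; the sign-off gave no verdict.

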